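Load the red-stoppered tube into the sampling holder

TASK

Take the blood tube with the red stopper out of the blue rack and stand it in the grey single-tube holder with the funnel mouth, all the way down, then let go of it. Leave the green- and yellow-stoppered tubes standing in the rack, and do not push the specimen pot or the timer about.

Things in the scene. Friction and masses are not known exactly. Their poses are not given: they have to be found in the camera images.
- red_tube: Tube to move, upright: body 13 mm in diameter, 70 mm long, with a white label; on top a red round stopper 17 mm in diameter, 18 mm tall (88 mm in all, flat bottom, 12 g). Origin: centre of its bottom; z up towards the stopper. Stopper's middle is 79 mm above the origin: grip it there from above. Stands loosely in a rack hole and lifts straight out.
- rack: Blue tube rack, fixed, 60 (x) by 140 (y) mm, end walls 62 mm tall. Origin: centre of underside, z up. Tubes stand on its floor 6 mm up, through 18 mm square holes in a shelf whose top is 53 mm up; stoppers then span 76-94 mm. Three tubes, in any order, stand at (x, y) = (-15, -31), (15, 11), (-15, 32) mm. Fingers have most room closing along the rack's y, opened about 45 mm.
- holder: Fixed grey single-tube holder: dark square foot 70 mm wide, 6 mm thick; in its middle a round cup with funnel mouth. Origin: centre of underside, z up. Rim 56 mm up, 40 mm wide inside, 48 outside; narrows to a straight bore 17 mm wide from 34 mm up down to its floor 8 mm up. A seated tube's stopper spans 78-96 mm. A tube let go upright with its bottom in the funnel slides down.
- well_floor (a point): Centre of the floor of the holder's bore, 8 mm above the bench: where the centre of the tube's bottom belongs. Room round it, all fixed: a microscope (0.29 m tall) behind holder and rack from x = 0.58 on, y 0.12 to 0.32; a big carton (y < 0.03, x > 0.45, 0.23 m tall); right of that a large analyser (y < -0.35, x > 0.44). Swing past these close to the base (about 0.44 m from its axis).
- green_tube: Like the red tube, but with a green stopper; stays in the rack. Origin: centre of its bottom, z up.
- yellow_tube: Like the red tube, but with a yellow stopper; stays in the rack. Origin: centre of its bottom, z up.
- pot: Bystander: white specimen pot with yellow cap, 51 mm in diameter and 62 mm tall, behind the rack. Origin: centre of its underside, z up.
- timer: Bystander: white bench timer 24x66x66 mm, standing left of the rack. Origin: centre of its underside, z up.
Things that resemble listed ones, but are neither listed nor needed, are in the scene too. There is more than one size of the red_tube; the job needs the smallest.

How it is judged:
By the outcome, as a careful person would: the job done as asked, in the order asked, and still so for the second after the job is handed in, with the robot touching nothing.
It also fails if it takes over 45 s, if anything falls off the work surface, if the arm or the gripper's body presses on something with over 40 N, if the wrist force passes 120 N, or if a joint passes its speed limit or range.

ROBOT

A 6-joint arm with a two-finger parallel gripper is mounted at the origin on a cart in front of the work surface, level with it; the furniture and walls round the work are solid. World frame = base frame: x ahead of the robot, y to its left, z up, the work surface at z = 0. Lengths are in m, angles in rad, forces in N, time in s.
With the tool pointing down it reaches from about 0.35 to 0.875 m from the base axis. Payload 15.5 kg.
Tool frame: the origin (TCP) lies on the centre line of the jaws, within the pads' length; the fingertips stand 17 mm ahead of it and the grasp point (between the pads) lies 2 mm behind it (bot.tcp_to_tips is the distance from the TCP to the fingertips, in m); x points along the fingers, y is the direction in which the jaws open and shut, and the axes are right-handed (so a half turn about x gives the same grasp; the last joint's range is limited). The gripper opens to 85 mm and grips with 20 to 120 N. Pads are 22 mm wide; open, the fingers measure 114 mm over their backs; the gripper's body (76 mm by 85 mm) begins 54 mm behind the grasp point. The pads swing forward as they close: fully open they stand 13 mm farther back than shut.
Start: joints at [-1.23, 0.494, 1.345, -0, 1.302, -0.096], TCP at [0.264, -0.567, 0.248] pointing down, gripper open.
Joint ranges: [-2.91, 2.91], [-0.82, 2.16], [0.22, 2.67], [-1.22, 4.37], [0.12, 2.79], [-3.08, 3.08]. Speed limits (rad/s): [1.89, 1.89, 2.57, 3.01, 3.01, 3.01].

INTERFACE

Orientations are given as a rotation vector (axis times angle).
In Python, from workcell import bot, cams gives the robot as it stands. The module is installed in compiled form; this text tells all that it offers.
- The arm moves only by the tool play_rows, never from a script. Its argument "increments" is text: rows parted by semicolons, each of 5 numbers parted by spaces: the opening, from -1 (shut) to 1 (fully open), so that 0 is half open, then the shift along the tool's x, y, z in m, then the turn about the tool's x in rad. A call has 1 to 8 rows; each row shifts and turns the pose as measured when the row begins, along the tool's axes as they then stand; what a row does not reach is not made up. A row lasts 1/12 s, in which the tool goes at most 41.7 mm and 7.16 degrees, less where a joint would pass 70% of its speed; a pose out of reach is approached as far as the arm can. A call with a gripper value outside its range is refused whole. The fingers move at their own pace and stop on an object; the grip force is fixed at half the most. Time passes only in rows, so rows that do not move let the fingers close. It gives the time, the measured TCP pose, the force and the opening at its end, in the units of the state.
- bot.get_state(): the state, without advancing time (a new reading comes with each control period).
- cams.read_camera(name): name is "scene" or "side" or "wrist"; returns the picture (480x640x3 uint8, blue, green, red); there is no depth.
- cams.camera_params(name): a dict with "intrinsics" (3x3 intrinsics, pixels), "pose" (4x4, takes a point from camera to world coordinates). Camera axes: x right, y up, looking along -z (the intrinsics and any distortion apply to the point x, -y, -z); pixel columns grow to the right and rows downward; lengths in m; the calibration is good to about 2 mm. A picture is of the moment at which its call begins: read the wrist's pose just before it. camera_params takes no time and is no camera call; for the wrist camera it gives the pose at the moment of the call.
- bot.finish_job(): hands the job in, once; it reports no verdict.
The state is a dict: "time": time; "qpos": joint angles; "dq": joint speeds; "joint_torque": joint torques, N m; "tool_pos": TCP position; "eef_rot": TCP orientation; "force": force on the tool from outside, world axes, zero at the start; "ft_torque": the same for the moment, N m; "opening": opening from 0.0 (shut) to 1.0 (fully open).
Only numpy, scipy, OpenCV 4.12 (cv2) and the standard library are available. Lean on these libraries where they do the work, as an engineer would, in place of code of your own. Each camera call takes 0.05 s, during which the arm holds its last target.

## Working session

There is one attempt and no reset: what is moved stays moved. The work goes in short steps, Python scripts to look and compute and a tool call to move; the robot and the scene stay as the last step left them, time stands still between calls to the robot, and variables do not carry over. Pictures are saved under pics/ and viewed, and the job is handed in when it is done.

Besides the shell and the picture viewer there is one more tool, called after "Call:" as name(argument=value, ...) on one line, values as JSON. play_rows: Moves the arm, as the interface text tells. Its arguments: {"type":"object","properties":{"increments":{"type":"string"}},"required":["increments"]}

```bash
mkdir -p pics
python3 - <<'E'
from workcell import bot,cams
import cv2,numpy as np
s=bot.get_state();print(s['time'],s['tool_pos'],s['eef_rot'],s['opening'],bot.tcp_to_tips)
for n in ['scene','side','wrist']:
    p=cams.camera_params(n);print(n,np.round(p['intrinsics'],1).tolist(),np.round(p['pose'],3).tolist(),[k for k in p])
    cv2.imwrite(f'pics/{n}0.png',cams.read_camera(n))
E
```

```text
0.0 [ 0.26368615 -0.56626674  0.24767924] [ 1.98065875  0.43979951 -1.98099825] 0.9963457310968689 0.017
scene [[492.3, 0.0, 325.0], [0.0, 492.3, 235.6], [0.0, 0.0, 1.0]] [[-0.446, 0.419, -0.791, -0.172], [-0.895, -0.207, 0.395, 0.731], [0.002, 0.884, 0.467, 0.466], [0.0, 0.0, 0.0, 1.0]] ['intrinsics', 'pose']
side [[569.1, 0.0, 312.0], [0.0, 569.1, 232.7], [0.0, 0.0, 1.0]] [[-0.999, -0.027, 0.03, 0.579], [0.039, -0.517, 0.855, 1.118], [-0.007, 0.856, 0.518, 0.523], [0.0, 0.0, 0.0, 1.0]] ['intrinsics', 'pose']
wrist [[371.0, 0.0, 312.5], [0.0, 371.0, 240.3], [0.0, 0.0, 1.0]] [[0.422, 0.86, 0.288, 0.338], [-0.907, 0.4, 0.134, -0.531], [-0.0, -0.317, 0.948, 0.374], [0.0, 0.0, 0.0, 1.0]] ['intrinsics', 'pose']
```

```bash
ls .
```

```text
pics
```

View pics/scene0.png

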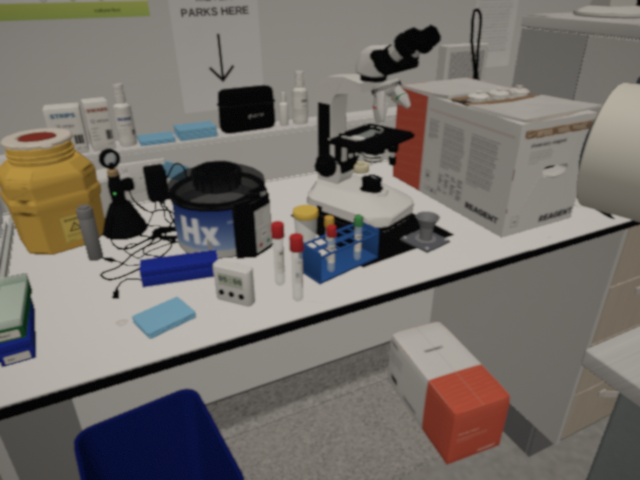

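View pics/side0.png

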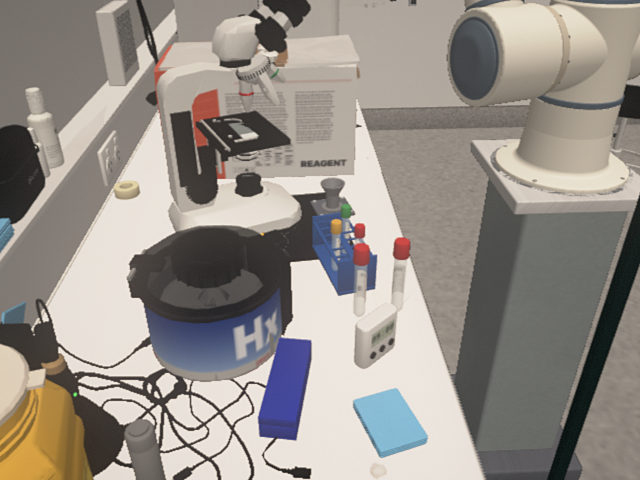

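View pics/wrist0.png

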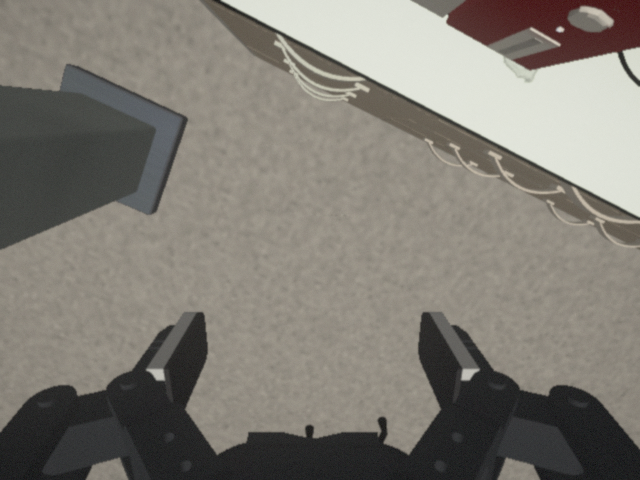

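The scene view shows the rack near (341,250) with the yellow (329,222), red (331,232) and green (358,222) stoppers. The holder is at (427,230). Two taller red decoys stand outside the rack at (278,230) and (297,245). In the side view the rack is at (343,250) and the holder at (332,190). Zooming in.

Run:
```python
import cv2
a=cv2.imread('pics/scene0.png')[190:310,260:460];b=cv2.imread('pics/side0.png')[165:305,290:430]
cv2.imwrite('pics/sc_z.png',cv2.resize(a,None,fx=4,fy=4,interpolation=cv2.INTER_CUBIC))
cv2.imwrite('pics/si_z.png',cv2.resize(b,None,fx=4,fy=4,interpolation=cv2.INTER_CUBIC))
```

```text
(no output)
```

View pics/sc_z.png

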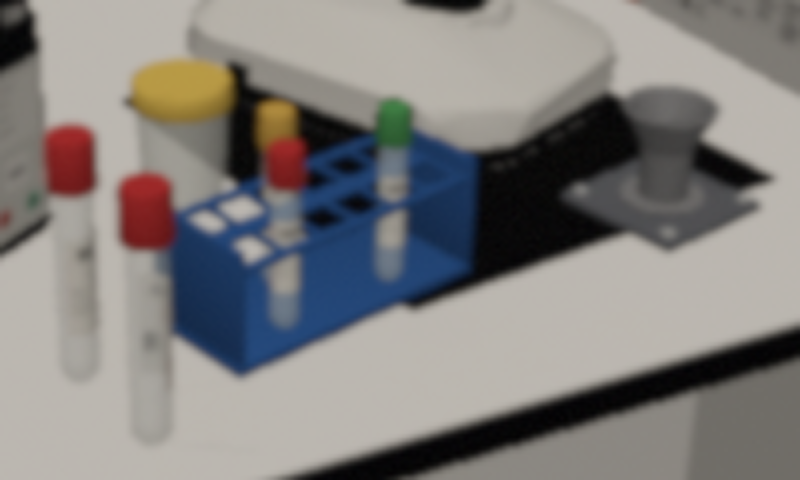

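View pics/si_z.png

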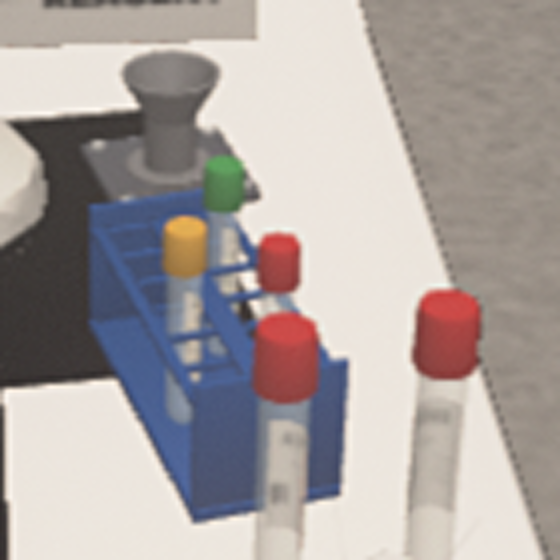

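```bash
cat > h.py <<'E'
import numpy as np,cv2
from workcell import bot,cams
def ray(n,u,v,P=None):
    p=P or cams.camera_params(n);K=p['intrinsics'];T=p['pose']
    d=np.array([(u-K[0,2])/K[0,0],-(v-K[1,2])/K[1,1],-1.]);d=T[:3,:3]@d
    return T[:3,3],d/np.linalg.norm(d)
def plane(n,u,v,z,P=None):
    o,d=ray(n,u,v,P);return o+d*(z-o[2])/d[2]
def tri(rs):
    A=sum(np.eye(3)-np.outer(d,d) for o,d in rs);b=sum((np.eye(3)-np.outer(d,d))@o for o,d in rs)
    x=np.linalg.solve(A,b);return x,[np.linalg.norm((np.eye(3)-np.outer(d,d))@(x-o)) for o,d in rs]
def proj(P,X):
    T=np.linalg.inv(P['pose']);c=T[:3,:3]@X+T[:3,3];K=P['intrinsics'];return K[0,0]*c[0]/-c[2]+K[0,2],K[1,1]*-c[1]/-c[2]+K[1,2]
def blobs(im,col,amin=15):
    h=cv2.cvtColor(im,cv2.COLOR_BGR2HSV)
    H,S,V=h[...,0].astype(int),h[...,1],h[...,2]
    m={'red':((H<6)|(H>172))&(S>140)&(V>80),'green':(H>45)&(H<75)&(S>110)&(V>50),'yellow':(H>15)&(H<30)&(S>140)&(V>100)}[col]
    n,l,s,c=cv2.connectedComponentsWithStats(m.astype(np.uint8))
    return [(c[i].round(1).tolist(),s[i].tolist()) for i in range(1,n) if s[i][4]>=amin]
E
python3 - <<'E'
from h import *
A=cv2.imread('pics/scene0.png');B=cv2.imread('pics/side0.png')
for c in ['red','green','yellow']:
    for n,im in (('scene',A),('side',B)):
        for b in blobs(im,c):
            x,y=b[0]
            if (260<x<460 and 190<y<310 and n=='scene') or (n=='side' and 290<x<430 and 160<y<305):
                print(c,n,b,plane(n,x,y,.085).round(3))
E
```

```text
red scene ([277.1, 229.6], [272, 222, 11, 16, 164]) [0.528 0.472 0.085]
red scene ([331.1, 230.4], [326, 225, 10, 12, 101]) [0.485 0.391 0.085]
red scene ([296.3, 242.7], [291, 234, 12, 18, 193]) [0.471 0.461 0.085]
red side ([359.4, 229.9], [355, 224, 9, 14, 100]) [0.483 0.389 0.085]
red side ([402.2, 247.1], [395, 238, 15, 21, 245]) [0.427 0.44  0.085]
red side ([361.8, 251.6], [354, 243, 15, 19, 206]) [0.486 0.449 0.085]
green scene ([358.0, 221.0], [354, 216, 8, 10, 64]) [0.496 0.333 0.085]
yellow scene ([305.4, 212.5], [293, 206, 25, 14, 286]) [0.568 0.401 0.085]
yellow scene ([328.7, 219.5], [325, 215, 9, 11, 82]) [0.524 0.376 0.085]
yellow side ([335.9, 226.2], [332, 219, 9, 15, 120]) [0.517 0.377 0.085]
```

Run:
```python
from h import *
B=cv2.imread('pics/side0.png')
h=cv2.cvtColor(B,cv2.COLOR_BGR2HSV)[203:225,338:356]
H=h[...,0];m=(H>45)&(H<80)&(h[...,1]>80)
ys,xs=np.nonzero(m);g=(xs.mean()+338,ys.mean()+203);print('green side',g,m.sum())
def t(a,b,n):
    x,e=tri([ray('scene',*a),ray('side',*b)]);print(n,x.round(4),np.round(e,4));return x
r=t((331.1,230.4),(359.4,229.9),'red');gr=t((358,221),g,'green');y=t((328.7,219.5),(335.9,226.2),'yellow')
t((277.1,229.6),(361.8,251.6),'decA');t((296.3,242.7),(402.2,247.1),'decB')
d=gr-r;print(np.linalg.norm(d[:2]),np.degrees(np.arctan2(d[1],d[0])), np.linalg.norm((y-r)[:2]),np.linalg.norm((y-gr)[:2]))
# expected: 63; 51.6(-31 side), 36.6 (32 side)
# holder rim: grey funnel; rim ellipse in both
for n,f,box in (('scene','scene0',(408,200,448,260)),('side','side0',(310,170,356,220))):
    im=cv2.imread(f'pics/{f}.png')[box[1]:box[3],box[0]:box[2]]
    cv2.imwrite(f'pics/{n}_hold.png',cv2.resize(im,None,fx=12,fy=12,interpolation=cv2.INTER_NEAREST))
```

```text
green side (np.float64(345.5533980582524), np.float64(210.28155339805826)) 103
red [0.4829 0.3922 0.0863] [0.0003 0.0003]
green [0.4979 0.3309 0.0851] [0.0014 0.0014]
yellow [0.5174 0.3797 0.0877] [0.0008 0.0008]
decA [0.4904 0.4852 0.1068] [0.0016 0.0016]
decB [0.4348 0.4762 0.1072] [0.0009 0.0009]
0.06307757330365153 -76.2765736225077 0.03669647445739202 0.052575945227295307
```

View pics/scene_hold.png

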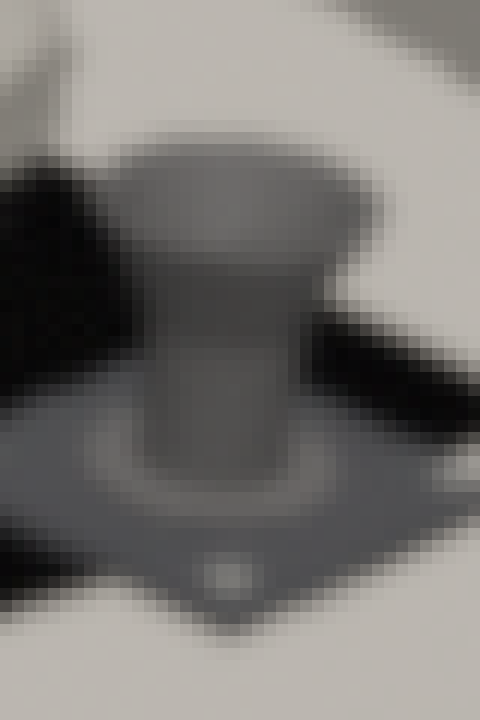

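View pics/side_hold.png

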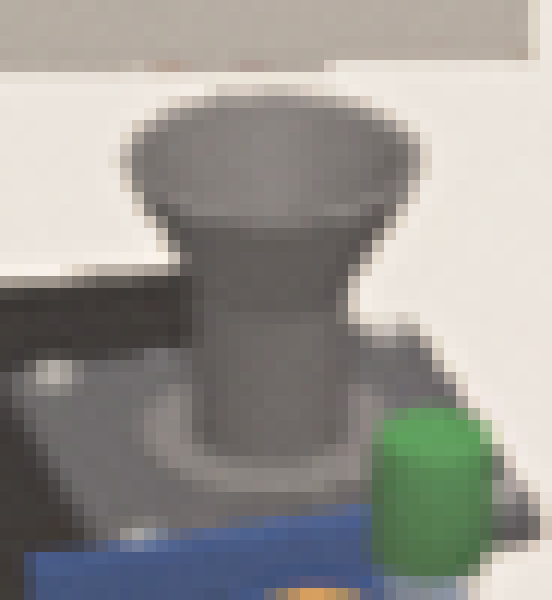

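Run:
```python
from h import *
a=(427.5,216.6);b=(332.4,182.7)
print(plane('scene',*a,.056),plane('side',*b,.056),tri([ray('scene',*a),ray('side',*b)]))
s=bot.get_state();from scipy.spatial.transform import Rotation as R
print(R.from_rotvec(s['eef_rot']).as_matrix().round(3))
```

```text
[0.50396166 0.17298279 0.056     ] [0.50741746 0.16890823 0.056     ] (array([0.50725437, 0.16989489, 0.05517358]), [np.float64(0.0011937835580711112), np.float64(0.0011937835580711946)])
[[-0.     0.422 -0.907]
 [ 0.001 -0.907 -0.422]
 [-1.    -0.001 -0.   ]]
```

Call:
play_rows(increments="0.1 -0.015 0 0 -0.12;0.1 -0.015 0 0 -0.12;0.1 -0.015 0 0 -0.12;0.1 -0.015 0 0 -0.12;0.1 -0.015 0 0 -0.12;0.1 -0.015 0 0 -0.12;0.1 -0.015 0 0 -0.12;0.1 -0.015 0 0 -0.12")

```text
time: 0.82
tool_pos: [0.2629, -0.5641, 0.3669]
eef_rot: [1.32, 1.152, -1.311]
force: [0.3, 0.2, 0.1]
opening: 0.547
```

```bash
cat >> h.py <<'E'
from scipy.spatial.transform import Rotation as R
def go(x,y,z):
    s=bot.get_state();M=R.from_rotvec(s['eef_rot']).as_matrix()
    print('t',round(s['time'],2),'pos',np.round(s['tool_pos'],4),'yaw_y',np.degrees(np.arctan2(M[1,1],M[0,1])).round(2),'down',M[:,0].round(3),'q',np.round(s['qpos'],2),'F',np.round(s['force'],1),'open',round(s['opening'],3))
    print('shift tool',(M.T@(np.array([x,y,z])-s['tool_pos'])).round(4))
E
python3 -c "
from h import *
go(.25,-.36,.36)"
```

```text
t 0.82 pos [ 0.2629 -0.5641  0.3669] yaw_y -8.12 down [-0.004  0.013 -1.   ] q [-1.23  0.41  1.16  0.    1.58 -1.09] F [0.3 0.2 0.1] open 0.547
shift tool [ 0.0095 -0.0416 -0.2001]
```

Call:
play_rows(increments="0.1 0 -0.006 -0.029 0;0.1 0 -0.006 -0.029 0;0.1 0 -0.006 -0.029 0;0.1 0 -0.006 -0.029 0;0.1 0 -0.006 -0.029 0;0.1 0 -0.006 -0.029 0;0.1 0 -0.006 -0.029 0")

```text
time: 1.4
tool_pos: [0.2471, -0.3542, 0.3693]
eef_rot: [1.311, 1.152, -1.306]
force: [0.7, 1.3, 0.7]
opening: 0.549
```

```bash
python3 -c "
from h import *
go(.42,-.12,.36)"
```

```text
t 1.4 pos [ 0.2471 -0.3542  0.3693] yaw_y -7.65 down [-0.003  0.009 -1.   ] q [-1.1   0.11  1.58  0.    1.46 -0.97] F [0.7 1.3 0.7] open 0.549
shift tool [ 0.0108  0.1402 -0.2551]
```

Call:
play_rows(increments="0.1 0.001 0.0175 -0.032 0;0.1 0.001 0.0175 -0.032 0;0.1 0.001 0.0175 -0.032 0;0.1 0.001 0.0175 -0.032 0;0.1 0.001 0.0175 -0.032 0;0.1 0.001 0.0175 -0.032 0;0.1 0.001 0.0175 -0.032 0;0.1 0.001 0.0175 -0.032 0")

```text
time: 2.07
tool_pos: [0.4208, -0.1065, 0.363]
eef_rot: [1.316, 1.147, -1.312]
force: [1.1, -2.0, 0.3]
opening: 0.552
```

```bash
python3 -c "
from h import *
go(.42,.12,.36)"
```

```text
t 2.07 pos [ 0.4208 -0.1065  0.363 ] yaw_y -8.08 down [-0.003  0.008 -1.   ] q [-0.39  0.11  1.59  0.01  1.44 -0.25] F [ 1.1 -2.   0.3] open 0.552
shift tool [ 0.0047 -0.0326 -0.2241]
```

Call:
play_rows(increments="0.1 0 -0.005 -0.032 0;0.1 0 -0.005 -0.032 0;0.1 0 -0.005 -0.032 0;0.1 0 -0.005 -0.032 0;0.1 0 -0.005 -0.032 0;0.1 0 -0.005 -0.032 0;0.1 0 -0.005 -0.032 0")

```text
time: 2.65
tool_pos: [0.4185, 0.1319, 0.3637]
eef_rot: [1.315, 1.148, -1.311]
force: [0.9, -0.7, 0.2]
opening: 0.555
```

Call:
play_rows(increments="0.1 0 0 0 -0.122;0.1 0 0 0 -0.122;0.1 0 0 0 -0.122;0.1 0 0 0 -0.122;0.1 0 0 0 -0.122;0.1 0 0 0 -0.122;0.1 0 0 0 -0.122;0.1 0 0 0 -0.122")

```text
time: 3.32
tool_pos: [0.416, 0.1398, 0.3625]
eef_rot: [0.566, 1.507, -0.556]
force: [-1.1, 0.2, 0.5]
opening: 0.551
```

Call:
play_rows(increments="0.1 0 0 0 -0.122;0.1 0 0 0 -0.122;0.1 0 0 0 -0.122;0.1 0 0 0 -0.122;0.1 0 0 0 -0.122;0.1 0 0 0 -0.122;0.1 0 0 0 -0.122;0.1 0 0 0 -0.122")

```text
time: 3.98
tool_pos: [0.4147, 0.1396, 0.3614]
eef_rot: [-0.215, 1.568, 0.23]
force: [0.2, 0.4, -0.5]
opening: 0.553
```

```bash
python3 -c "
from h import *
go(.483,.33,.32)"
```

```text
t 3.98 pos [0.4147 0.1396 0.3614] yaw_y 106.24 down [-0.01   0.008 -1.   ] q [ 0.18  0.12  1.59  0.01  1.44 -1.67] F [ 0.2  0.4 -0.5] open 0.553
shift tool [0.0423 0.1632 0.1191]
```

Call:
play_rows(increments="0.1 0.003 0.018 0.013 0.022;0.1 0.003 0.018 0.013 0.022;0.1 0.003 0.018 0.013 0;0.1 0.003 0.018 0.013 0;0.1 0.003 0.018 0.013 0;0.1 0.003 0.018 0.013 0;0.1 0.003 0.018 0.013 0;0.1 0.003 0.018 0.013 0")

```text
time: 4.65
tool_pos: [0.4785, 0.3096, 0.3368]
eef_rot: [-0.19, 1.572, 0.202]
force: [-0.5, -1.2, 0.7]
opening: 0.552
```

Call:
play_rows(increments="0.1 0 0 0 0")

```text
time: 4.73
tool_pos: [0.4792, 0.3124, 0.3356]
eef_rot: [-0.191, 1.572, 0.204]
force: [-0.9, -0.3, -1.1]
opening: 0.545
```

```bash
python3 -c "
from h import *
go(.483,.392,.2)
P=cams.camera_params('wrist')
im=cams.read_camera('wrist');cv2.imwrite('pics/w1.png',im)
np.save('w1.npy',P['pose']);print(P['pose'].round(3).tolist())
for X in [(.483,.392,.09),(.498,.331,.09),(.517,.38,.09),(.507,.17,.056)]: print(X,proj(P,np.array(X)))
for c in ('red','green','yellow'): print(c,[(b,plane('wrist',*b[0],.094,P).round(4)) for b in blobs(im,c,60)])
"
```

```text
t 4.73 pos [0.4792 0.3124 0.3356] yaw_y 104.37 down [-0.011  0.007 -1.   ] q [ 0.47  0.35  1.34  0.01  1.46 -1.36] F [-0.9 -0.3 -1.1] open 0.545
shift tool [0.1361 0.0749 0.0247]
[[-0.248, -0.922, -0.298, 0.402], [0.969, -0.233, -0.085, 0.292], [0.009, -0.31, 0.951, 0.462], [0.0, 0.0, 0.0, 1.0]]
(0.483, 0.392, 0.09) (np.float64(382.8568218097586), np.float64(224.21971784857237))
(0.498, 0.331, 0.09) (np.float64(322.63013852400877), np.float64(223.81548883194452))
(0.517, 0.38, 0.09) (np.float64(362.44469071813387), np.float64(251.3413391815609))
(0.507, 0.17, 0.056) (np.float64(177.74901211367805), np.float64(188.47716760540513))
red [(([486.8, 207.8], [477, 198, 20, 20, 316]), array([0.4395, 0.4886, 0.094 ])), (([383.5, 225.8], [377, 219, 14, 14, 157]), array([0.4836, 0.3921, 0.094 ])), (([472.9, 261.4], [464, 252, 19, 19, 261]), array([0.4978, 0.4969, 0.094 ])), (([26.8, 378.7], [0, 320, 65, 124, 3269]), array([0.7655, 0.041 , 0.094 ]))]
green [(([322.9, 225.8], [316, 220, 15, 13, 156]), array([0.4989, 0.3314, 0.094 ]))]
yellow [(([361.8, 252.3], [355, 246, 14, 13, 134]), array([0.517 , 0.3787, 0.094 ])), (([330.5, 323.0], [312, 305, 38, 37, 1120]), array([0.6067, 0.3688, 0.094 ]))]
```

View pics/w1.png

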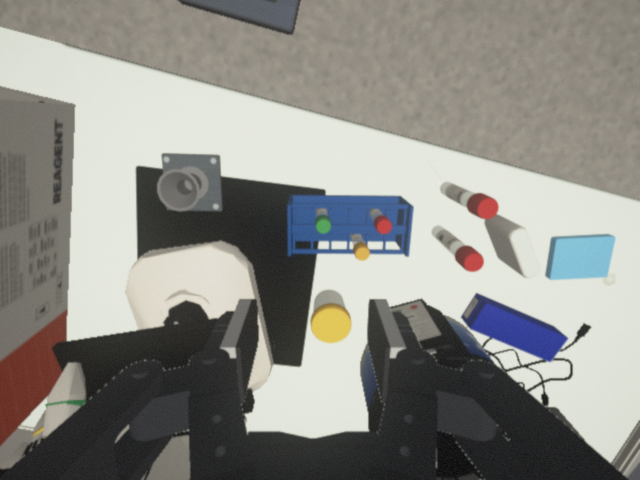

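The wrist view agrees with the triangulation: the rack's red stopper at (383,226) gives (0.4836, 0.392), with green at (323,226), yellow at (362,252), and the holder's rim centre near (180,189). I'll go above the red tube.

Call:
play_rows(increments="0.1 0.02 0.0092 0.003 0;0.1 0.02 0.0092 0.003 0;0.1 0.02 0.0092 0.003 0;0.1 0.02 0.0092 0.003 0;0.1 0.02 0.0092 0.003 0;0.1 0.02 0.0092 0.003 0;0.1 0.02 0.0092 0.003 0;0.1 0 0 0 0.01")

```text
time: 5.45
tool_pos: [0.481, 0.3767, 0.1928]
eef_rot: [-0.183, 1.571, 0.193]
force: [-1.7, -0.0, -1.3]
opening: 0.548
```

```bash
python3 -c "
from h import *
go(.4835,.392,.085)
P=cams.camera_params('wrist')
im=cams.read_camera('wrist');cv2.imwrite('pics/w2.png',im)
for c in ('red','green','yellow'): print(c,[(b,plane('wrist',*b[0],.09,P).round(4)) for b in blobs(im,c,60)])
"
```

```text
t 5.45 pos [0.481  0.3767 0.1928] yaw_y 103.68 down [-0.009  0.005 -1.   ] q [ 0.56  0.53  1.44  0.01  1.17 -1.25] F [-1.7 -0.  -1.3] open 0.548
shift tool [0.1079 0.0135 0.0069]
red [(([499.3, 232.9], [482, 215, 35, 35, 920]), array([0.4421, 0.4933, 0.09  ])), (([333.4, 258.5], [322, 245, 24, 26, 452]), array([0.4844, 0.3931, 0.09  ])), (([476.3, 317.1], [461, 299, 31, 34, 731]), array([0.5035, 0.5016, 0.09  ]))]
green [(([237.1, 259.4], [225, 245, 26, 28, 460]), array([0.4999, 0.3313, 0.09  ]))]
yellow [(([301.9, 300.1], [291, 288, 22, 24, 360]), array([0.5191, 0.3798, 0.09  ])), (([270.8, 392.7], [242, 365, 57, 55, 2349]), array([0.5997, 0.3747, 0.09  ]))]
```

View pics/w2.png

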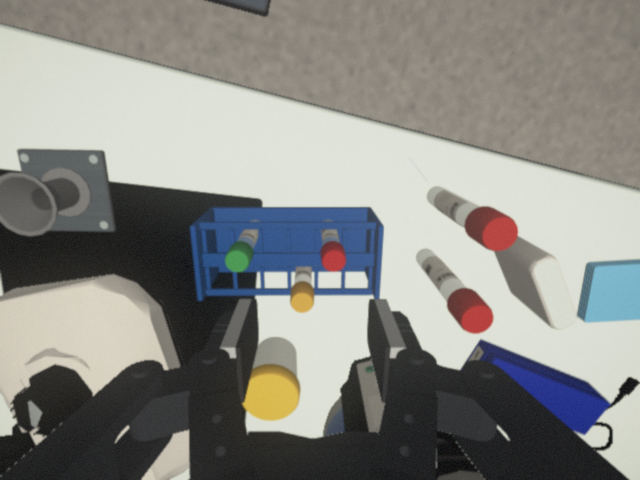

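The wrist view shows the rack's red stopper at (333,258), which puts it at (0.484, 0.393). The jaws are aligned with the rack's long side. Aligning and part of the descent next.

Call:
play_rows(increments="0.1 0.006 0.006 0.003 0;0.1 0.007 0.005 0.002 0;0.1 0.008 0.003 0.0015 0;0.1 0.009 0 0 0;0.1 0.009 0 0 0;0.1 0.008 0 0 0;0.1 0 0 0 0;0.1 0 0 0 0")

```text
time: 6.17
tool_pos: [0.4863, 0.3913, 0.1478]
eef_rot: [-0.178, 1.565, 0.192]
force: [0.6, 0.4, 0.2]
opening: 0.554
```

```bash
python3 -c "
from h import *
go(.484,.3926,.084)
P=cams.camera_params('wrist')
im=cams.read_camera('wrist');cv2.imwrite('pics/w3.png',im)
for c in ('red','green','yellow'): print(c,[(b,plane('wrist',*b[0],.088,P).round(4)) for b in blobs(im,c,60)])
"
```

```text
t 6.17 pos [0.4863 0.3913 0.1478] yaw_y 103.49 down [-0.003  0.008 -1.   ] q [ 0.58  0.6   1.46  0.01  1.08 -1.23] F [0.6 0.4 0.2] open 0.554
shift tool [ 0.0638  0.0012 -0.0019]
red [(([522.1, 241.8], [499, 217, 46, 47, 1545]), array([0.4425, 0.4965, 0.088 ])), (([314.6, 270.3], [301, 252, 29, 36, 798]), array([0.4838, 0.393 , 0.088 ])), (([490.0, 342.5], [468, 316, 44, 49, 1366]), array([0.5047, 0.5036, 0.088 ]))]
green [(([197.9, 272.7], [182, 253, 36, 38, 869]), array([0.4998, 0.3317, 0.088 ]))]
yellow [(([277.5, 320.4], [264, 303, 27, 34, 684]), array([0.5187, 0.3797, 0.088 ])), (([260.1, 413.9], [241, 392, 40, 41, 1237]), array([0.5863, 0.3827, 0.088 ]))]
```

View pics/w3.png

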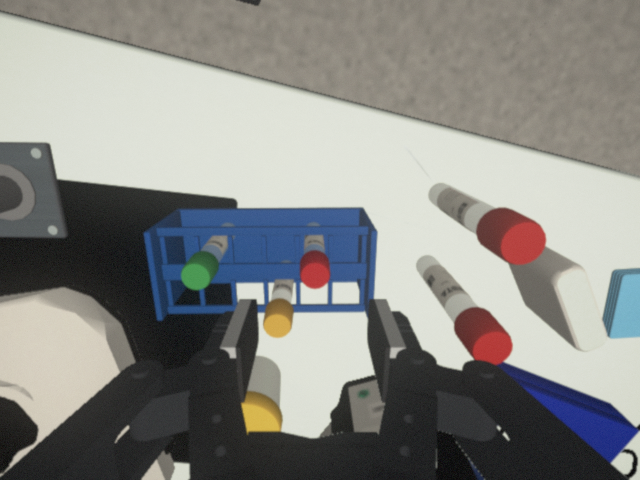

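Red (315,270) is on the jaws' centre line and nothing is under the fingers. Descending.

Call:
play_rows(increments="0.1 0.009 0.001 -0.001 0;0.1 0.01 0 -0.001 0;0.1 0.01 0 0 0;0.1 0.01 0 0 0;0.1 0.01 0 0 0;0.1 0.007 0 0 0;0.1 0.003 0 0 0;0.1 0 0 0 0")

```text
time: 6.88
tool_pos: [0.4835, 0.3921, 0.0823]
eef_rot: [-0.178, 1.565, 0.191]
force: [0.3, -0.1, 0.1]
opening: 0.549
```

```bash
python3 -c "
from h import *
go(.484,.3926,.084)
im=cams.read_camera('wrist');cv2.imwrite('pics/w4.png',im)"
```

```text
t 6.88 pos [0.4835 0.3921 0.0823] yaw_y 103.49 down [-0.004  0.008 -1.   ] q [ 0.58  0.68  1.51  0.01  0.95 -1.23] F [ 0.3 -0.1  0.1] open 0.549
shift tool [-0.0017  0.0004  0.0006]
```

View pics/w4.png

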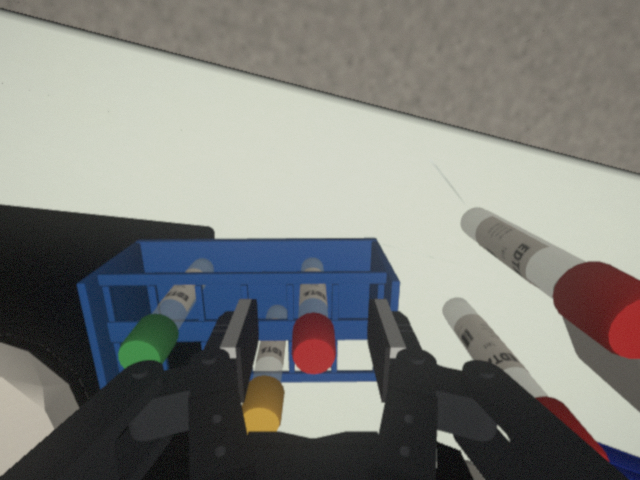

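The red stopper (314,342) sits midway between the pads, which are at columns 245 and 385. Closing.

Call:
play_rows(increments="-1 0 0 0 0;-1 0 0 0 0;-1 0 0 0 0;-1 0 0 0 0;-1 0 0 0 0;-1 0 0 0 0;-1 0 0 0 0;-1 0 0 0 0")

```text
time: 7.6
tool_pos: [0.4848, 0.3929, 0.0849]
eef_rot: [-0.177, 1.562, 0.193]
force: [-0.7, -0.6, -0.2]
opening: 0.172
```

```bash
python3 -c "
from h import *
go(.4835,.3921,.2)
im=cams.read_camera('wrist');cv2.imwrite('pics/w5.png',im)"
```

```text
t 7.6 pos [0.4848 0.3929 0.0849] yaw_y 103.48 down [-0.    0.01 -1.  ] q [ 0.58  0.68  1.51  0.01  0.95 -1.23] F [-0.7 -0.6 -0.2] open 0.172
shift tool [-0.1151  0.0007 -0.0011]
```

View pics/w5.png

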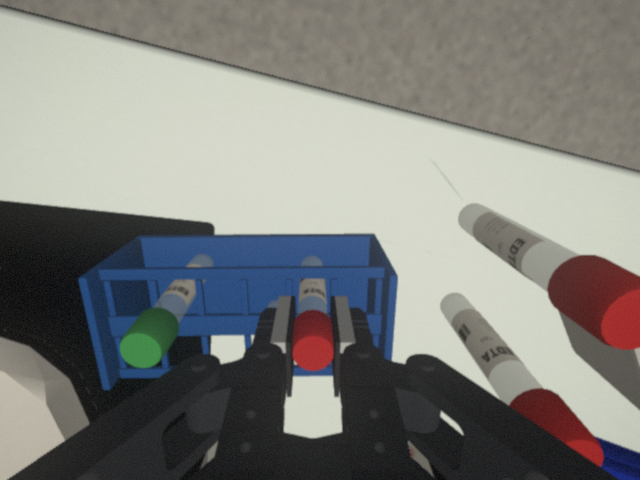

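Call:
play_rows(increments="-1 -0.006 0 0 0;-1 -0.012 0 0 0;-1 -0.014 0 0 0;-1 -0.016 0 0 0;-1 -0.018 0 0 0;-1 -0.018 0 0 0;-1 -0.014 0 0 0;-1 -0.007 0 0 0")

```text
time: 8.32
tool_pos: [0.4839, 0.3912, 0.199]
eef_rot: [-0.178, 1.563, 0.192]
force: [0.9, -0.4, 0.3]
opening: 0.172
```

```bash
python3 -c "
from h import *
go(.507,.170,.22)
for n in ('scene','side','wrist'):
    im=cams.read_camera(n)
    cv2.imwrite('pics/%s6.png'%n,im)
a=cv2.imread('pics/scene6.png')[150:300,260:460];b=cv2.imread('pics/side6.png')[125:275,300:440]
cv2.imwrite('pics/c6.png',cv2.resize(np.hstack([a,b]),None,fx=2.3,fy=2.3))"
```

```text
t 8.32 pos [0.4839 0.3912 0.199 ] yaw_y 103.49 down [-0.002  0.009 -1.   ] q [ 0.58  0.54  1.42  0.01  1.19 -1.23] F [ 0.9 -0.4  0.3] open 0.172
shift tool [-0.0231 -0.2203 -0.0291]
```

View pics/c6.png

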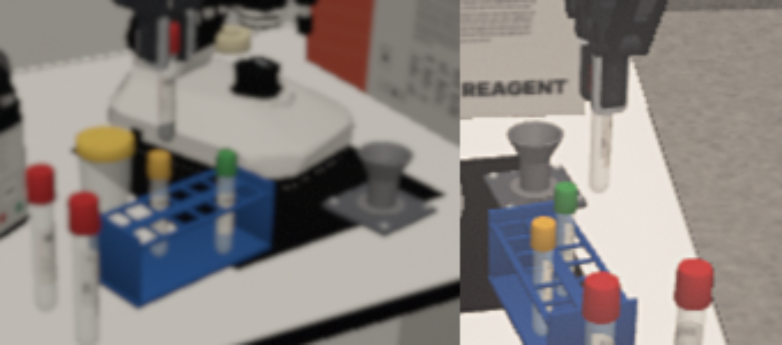

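View pics/wrist6.png

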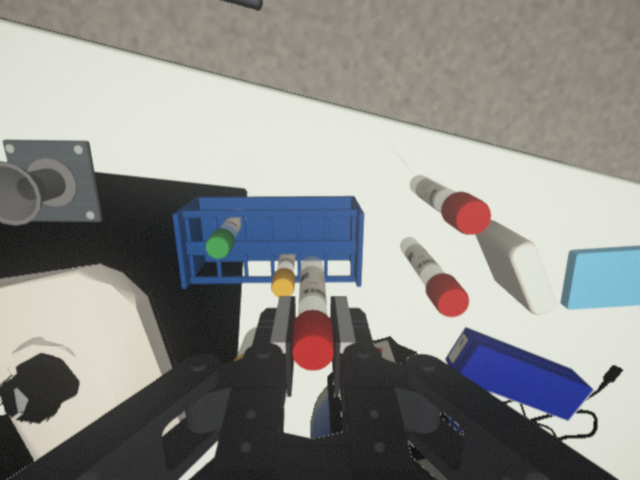

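Call:
play_rows(increments="-1 0 -0.012 -0.002 0;-1 0 -0.022 -0.004 0;-1 0 -0.028 -0.004 0;-1 0 -0.028 -0.004 0;-1 0 -0.028 -0.004 0;-1 0 -0.028 -0.004 0;-1 0 -0.022 -0.003 0;-1 0 -0.012 -0.001 0")

```text
time: 9.13
tool_pos: [0.4951, 0.1997, 0.1868]
eef_rot: [-0.185, 1.577, 0.193]
force: [0.2, 0.2, -0.9]
opening: 0.173
```

```bash
python3 -c "
from h import *
go(.507,.170,.2)
P=cams.camera_params('wrist')
im=cams.read_camera('wrist');cv2.imwrite('pics/w7.png',im)
print(proj(P,np.array([.507,.17,.056])))
"
```

```text
t 9.13 pos [0.4951 0.1997 0.1868] yaw_y 103.78 down [-0.015  0.003 -1.   ] q [ 0.27  0.44  1.64  0.01  1.08 -1.55] F [ 0.2  0.2 -0.9] open 0.173
shift tool [-0.0135 -0.0316  0.0043]
(np.float64(267.241059012927), np.float64(242.6185929144449))
```

View pics/w7.png

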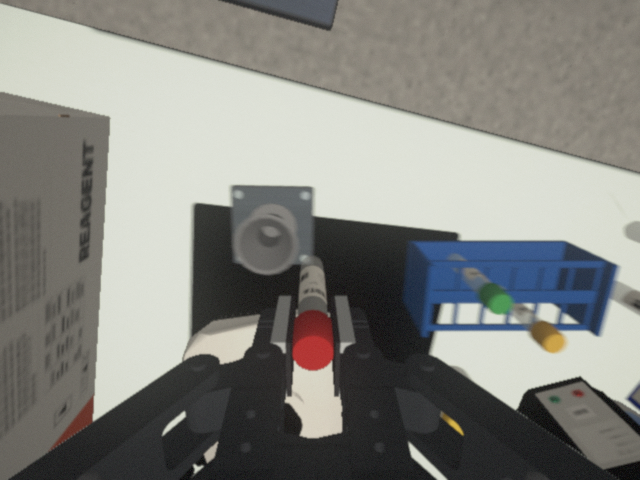

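```bash
python3 -c "
from h import *
im=cv2.imread('pics/w7.png')[175:285,220:330]
cv2.imwrite('pics/w7z.png',cv2.resize(im,None,fx=5,fy=5,interpolation=cv2.INTER_CUBIC))"
```

```text
(no output)
```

View pics/w7z.png

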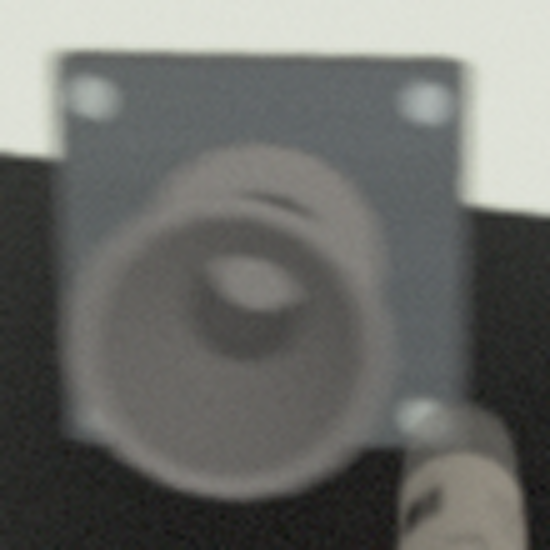

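```bash
python3 -c "
from h import *
P=cams.camera_params('wrist')
print('rim',plane('wrist',265.6,243.9,.056,P),'foot',plane('wrist',271.5,225.9,.006,P))
print('bottom of tube',plane('wrist',312.5,258,.11,P))
go(.5065,.1685,.2)
"
```

```text
rim [0.50823253 0.1676344  0.056     ] foot [0.50859597 0.16702863 0.006     ]
bottom of tube [0.49135644 0.19850011 0.11      ]
t 9.18 pos [0.4952 0.1984 0.1866] yaw_y 103.74 down [-0.016  0.002 -1.   ] q [ 0.27  0.44  1.64  0.01  1.08 -1.55] F [ 1.7 -1.4 -0.7] open 0.176
shift tool [-0.0136 -0.0316  0.0037]
```

Call:
play_rows(increments="-1 0 -0.007 0.001 0;-1 0 -0.009 0.002 0;-1 0 -0.009 0.002 0;-1 0 -0.006 0.001 0;-1 0 -0.003 0 0;-1 0 0 0 0;-1 0 0 0 0")

```text
time: 9.77
tool_pos: [0.5091, 0.1623, 0.1835]
eef_rot: [-0.185, 1.583, 0.191]
force: [-0.5, 1.2, 0.1]
opening: 0.175
```

```bash
python3 -c "
from h import *
go(.509,.1675,.15)
im=cams.read_camera('wrist');cv2.imwrite('pics/w8.png',im)
"
```

```text
t 9.77 pos [0.5091 0.1623 0.1835] yaw_y 103.68 down [-0.021  0.001 -1.   ] q [ 0.19  0.45  1.63  0.01  1.08 -1.62] F [-0.5  1.2  0.1] open 0.175
shift tool [0.0335 0.0049 0.0018]
```

View pics/w8.png

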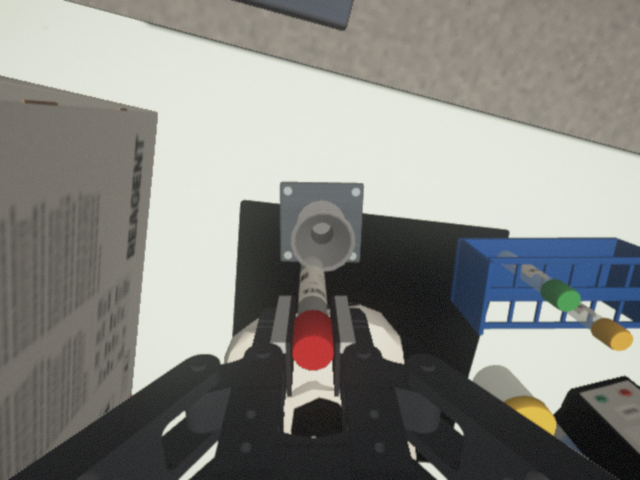

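The holder's mouth (322,236) lies about 10 px right of the tube (312), which agrees with the +5 mm computed. Correcting and lowering to just above the rim.

Call:
play_rows(increments="-1 0.004 0.003 0.001 0;-1 0.008 0.002 0.001 0;-1 0.008 0 0 0;-1 0.008 0 0 0;-1 0.005 0 0 0;-1 0 0 0 0;-1 0 0 0 0")

```text
time: 10.4
tool_pos: [0.5081, 0.17, 0.1461]
eef_rot: [-0.187, 1.584, 0.193]
force: [0.5, -0.2, -0.7]
opening: 0.178
```

```bash
python3 -c "
from h import *
go(.5096,.1675,.11)
for n in ('scene','side','wrist'):
    im=cams.read_camera(n)
    cv2.imwrite('pics/%s9.png'%n,im)
a=cv2.imread('pics/scene9.png')[150:270,370:480];b=cv2.imread('pics/side9.png')[105:225,280:390];c=cv2.imread('pics/wrist9.png')[170:350,240:400]
r=lambda x:cv2.resize(x,(266,290),interpolation=cv2.INTER_CUBIC)
cv2.imwrite('pics/c9.png',np.hstack([r(a),r(b),r(c)]))"
```

```text
t 10.4 pos [0.5081 0.17   0.1461] yaw_y 103.83 down [-0.022  0.001 -1.   ] q [ 0.21  0.5   1.67  0.01  0.99 -1.61] F [ 0.5 -0.2 -0.7] open 0.178
shift tool [ 0.036  -0.003   0.0017]
```

View pics/c9.png

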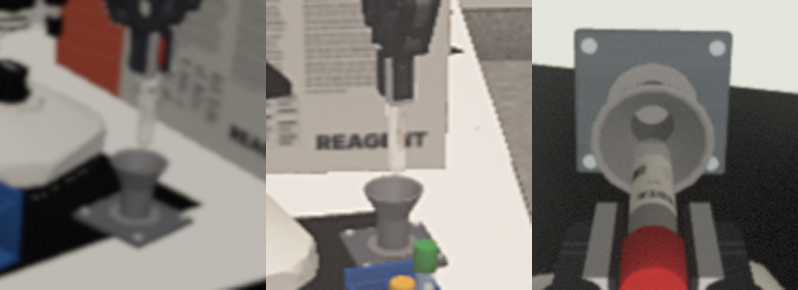

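Call:
play_rows(increments="-1 0.004 -0.0015 0.0015 0;-1 0.006 -0.0015 0 0;-1 0.006 0 0 0;-1 0.004 0 0 0;-1 0 0 0 0;-1 0 0 0 0")

```text
time: 11.05
tool_pos: [0.511, 0.1669, 0.1252]
eef_rot: [-0.186, 1.581, 0.193]
force: [0.1, 0.1, -0.6]
opening: 0.172
```

```bash
python3 -c "
from h import *
go(.5096,.1675,.09)
P=cams.camera_params('wrist')
for n in ('scene','side','wrist'):
    im=cams.read_camera(n)
    cv2.imwrite('pics/%s10.png'%n,im)
for n in ('scene','side'):
    p=cams.camera_params(n)
    print(n,[np.round(proj(p,np.array([.5082,.1675,z])),1) for z in (.006,.056,.1)])
a=cv2.imread('pics/scene10.png')[150:270,370:480];b=cv2.imread('pics/side10.png')[105:225,280:390];c=cv2.imread('pics/wrist10.png')[170:350,240:400]
r=lambda x:cv2.resize(x,(266,290),interpolation=cv2.INTER_CUBIC)
cv2.imwrite('pics/c10.png',np.hstack([r(a),r(b),r(c)]))"
```

```text
t 11.05 pos [0.511  0.1669 0.1252] yaw_y 103.79 down [-0.019  0.002 -1.   ] q [ 0.2   0.54  1.68  0.01  0.94 -1.61] F [ 0.1  0.1 -0.6] open 0.172
shift tool [ 0.0353  0.0007 -0.0006]
scene [array([425.9, 238. ]), array([428.5, 215.2]), array([430.8, 194.2])]
side [array([331.6, 206.1]), array([331.9, 182.4]), array([332.2, 160.6])]
```

View pics/c10.png

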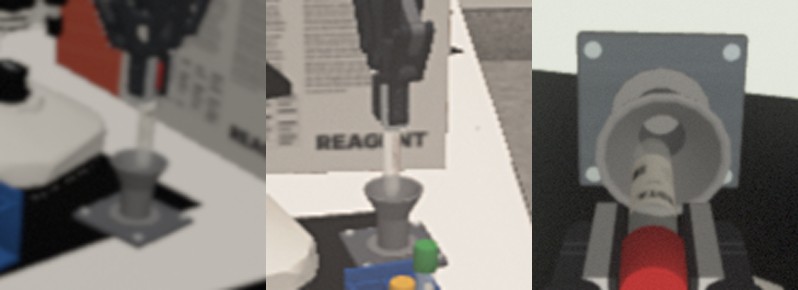

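The bottom is inside the funnel, but both the wrist view (tube column 651 against rim centre 663 in the crop) and the scene view put it about 4 mm short in tool +y. I'll correct and look again before lowering.

Call:
play_rows(increments="-1 0 0.002 -0.0005 0;-1 0 0.0015 -0.0005 0;-1 0 0 0 0;-1 0 0 0 0")

```text
time: 11.53
tool_pos: [0.5095, 0.1707, 0.1264]
eef_rot: [-0.186, 1.579, 0.193]
force: [-0.1, -0.2, 0.5]
opening: 0.181
```

```bash
cat > look.py <<'E'
from h import *
import sys
k=sys.argv[1]
go(.5096,.171,.09)
for n in ('scene','side','wrist'): cv2.imwrite(f'pics/{n}{k}.png',cams.read_camera(n))
a=cv2.imread(f'pics/scene{k}.png')[160:250,390:470];b=cv2.imread(f'pics/side{k}.png')[125:215,290:370];c=cv2.imread(f'pics/wrist{k}.png')[170:350,240:400]
r=lambda x:cv2.resize(x,(266,299),interpolation=cv2.INTER_CUBIC)
cv2.imwrite(f'pics/c{k}.png',np.hstack([r(a),r(b),r(c)]))
E
python3 look.py 11
```

```text
t 11.53 pos [0.5095 0.1707 0.1264] yaw_y 103.8 down [-0.017  0.002 -1.   ] q [ 0.21  0.53  1.68  0.01  0.94 -1.61] F [-0.1 -0.2  0.5] open 0.181
shift tool [ 0.0363 -0.      0.0007]
```

View pics/c11.png

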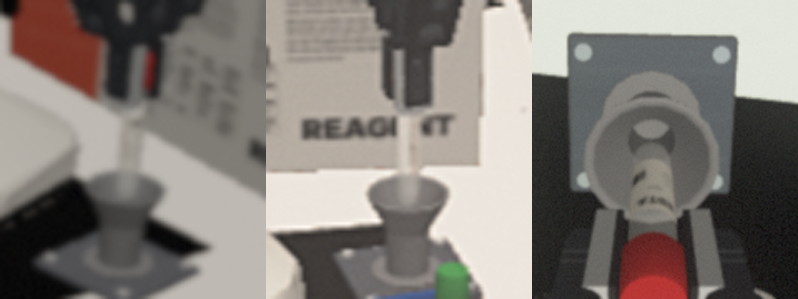

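Tube and funnel now line up in all three views. Lowering.

Call:
play_rows(increments="-1 0.004 0 0 0;-1 0.005 0 0 0;-1 0.005 0 0 0;-1 0.004 0 0 0;-1 0 0 0 0")

```text
time: 12.1
tool_pos: [0.5092, 0.1705, 0.1063]
eef_rot: [-0.186, 1.58, 0.193]
force: [0.1, 0.5, 0.2]
opening: 0.181
```

```bash
python3 look.py 12
```

```text
t 12.1 pos [0.5092 0.1705 0.1063] yaw_y 103.78 down [-0.017  0.002 -1.   ] q [ 0.21  0.56  1.7   0.01  0.89 -1.61] F [0.1 0.5 0.2] open 0.181
shift tool [0.0162 0.0002 0.0007]
```

View pics/c12.png

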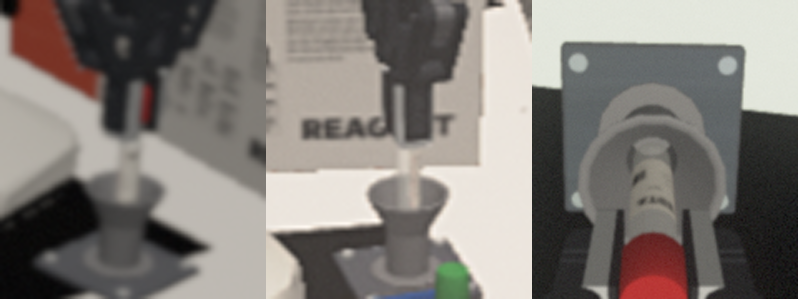

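The bottom is inside the bore (in the crop, tube column 652 matches the bore) with no contact force. Lowering further.

Call:
play_rows(increments="-1 0.004 0 0 0;-1 0.005 0 0 0;-1 0.004 0 0 0;-1 0.002 0 0 0;-1 0 0 0 0")

```text
time: 12.67
tool_pos: [0.5098, 0.1708, 0.0911]
eef_rot: [-0.186, 1.577, 0.193]
force: [-0.8, -0.5, -0.6]
opening: 0.174
```

```bash
python3 look.py 13
```

```text
t 12.67 pos [0.5098 0.1708 0.0911] yaw_y 103.79 down [-0.015  0.003 -1.   ] q [ 0.21  0.59  1.71  0.01  0.86 -1.61] F [-0.8 -0.5 -0.6] open 0.174
shift tool [ 0.0011  0.0003 -0.0001]
```

View pics/c13.png

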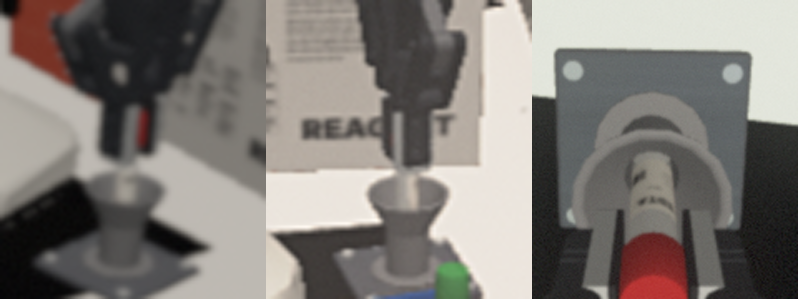

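Call:
play_rows(increments="-1 0.002 0 0 0;-1 0.001 0 0 0;-1 0 0 0 0;-0.3 0 0 0 0;0 0 0 0 0;0 0 0 0 0;0 0 0 0 0")

```text
time: 13.4
tool_pos: [0.5103, 0.1709, 0.0889]
eef_rot: [-0.186, 1.576, 0.193]
force: [-0.1, 0.5, 0.7]
opening: 0.499
```

```bash
python3 look.py 14
```

```text
t 13.4 pos [0.5103 0.1709 0.0889] yaw_y 103.79 down [-0.013  0.003 -1.   ] q [ 0.21  0.59  1.71  0.01  0.85 -1.61] F [-0.1  0.5  0.7] open 0.499
shift tool [-0.001   0.0003 -0.0007]
```

View pics/c14.png

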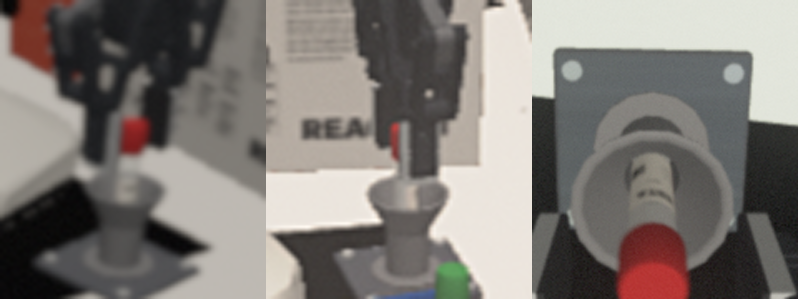

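The jaws are open and clear of the stopper, and the tube stands in the bore. Rising straight up.

Call:
play_rows(increments="0 -0.006 0 0 0;0 -0.012 0 0 0;0 -0.02 0 0 0;0 -0.025 0 0 0;0 -0.03 0 0 0;0 -0.03 0 0 0;0 -0.015 0 0 0;0 0 0 0 0")

```text
time: 14.22
tool_pos: [0.511, 0.1702, 0.235]
eef_rot: [-0.186, 1.579, 0.193]
force: [0.5, -0.9, 1.1]
opening: 0.498
```

Call:
play_rows(increments="0 0 0 -0.015 0;0 0 0 -0.015 0;0 0 0 -0.01 0;0 0 0 0 0;0 0 0 0 0;0 0 0 0 0")

```text
time: 14.72
tool_pos: [0.4711, 0.1604, 0.2363]
eef_rot: [-0.186, 1.576, 0.193]
force: [-0.3, -0.0, 0.0]
opening: 0.497
```

```bash
python3 look.py 15
python3 - <<'E'
from h import *
P={n:cams.camera_params(n) for n in('scene','side','wrist')}
for n in P:
    im=cv2.imread(f'pics/{n}15.png')
    for c in('red','green','yellow'):print(n,c,[(b,plane(n,*b[0],.087,P[n]).round(3)) for b in blobs(im,c,40)])
E
```

```text
t 14.72 pos [0.4711 0.1604 0.2363] yaw_y 103.78 down [-0.014  0.003 -1.   ] q [ 0.2   0.34  1.66  0.01  1.16 -1.61] F [-0.3 -0.   0. ] open 0.497
shift tool [0.1457 0.0003 0.0419]
scene red [(([410.6, 139.6], [394, 91, 33, 97, 1946]), array([ 0.85 , -0.029,  0.087])), (([36.0, 136.5], [19, 133, 35, 8, 182]), array([1.311, 0.846, 0.087])), (([428.6, 201.0], [426, 197, 6, 9, 50]), array([0.508, 0.171, 0.087])), (([277.1, 229.6], [272, 222, 11, 16, 163]), array([0.524, 0.473, 0.087])), (([296.3, 242.7], [291, 234, 12, 18, 193]), array([0.468, 0.463, 0.087])), (([464.3, 414.4], [423, 366, 86, 97, 5407]), array([0.074, 0.456, 0.087]))]
scene green [(([358.0, 221.0], [354, 216, 8, 10, 64]), array([0.492, 0.335, 0.087]))]
scene yellow [(([46.5, 195.4], [0, 142, 100, 112, 7609]), array([0.858, 0.821, 0.087])), (([305.5, 212.5], [293, 206, 25, 14, 286]), array([0.564, 0.403, 0.087])), (([328.8, 220.5], [325, 215, 9, 12, 99]), array([0.517, 0.38 , 0.087]))]
side red [(([159.2, 67.2], [155, 46, 16, 38, 104]), array([ 0.957, -0.544,  0.087])), (([204.1, 112.3], [193, 90, 26, 57, 771]), array([ 0.78 , -0.147,  0.087])), (([331.8, 166.1], [329, 161, 7, 11, 69]), array([0.508, 0.163, 0.087])), (([221.1, 172.3], [217, 162, 8, 16, 49]), array([0.709, 0.179, 0.087])), (([402.3, 247.3], [395, 238, 15, 21, 244]), array([0.428, 0.444, 0.087])), (([361.6, 251.3], [354, 243, 15, 18, 205]), array([0.486, 0.451, 0.087]))]
side green []
side yellow [(([335.9, 226.2], [332, 219, 9, 15, 119]), array([0.517, 0.38 , 0.087])), (([43.4, 438.6], [0, 379, 93, 101, 6804]), array([0.818, 0.754, 0.087]))]
wrist red [(([312.6, 278.3], [303, 266, 20, 26, 410]), array([0.511, 0.172, 0.087]))]
wrist green [(([506.9, 310.9], [498, 303, 18, 16, 223]), array([0.501, 0.337, 0.087]))]
wrist yellow [(([548.9, 339.9], [540, 327, 20, 24, 291]), array([0.519, 0.383, 0.087]))]
```

View pics/c15.png

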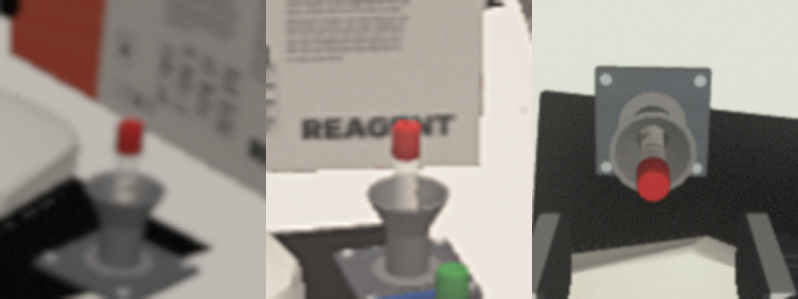

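View pics/side15.png

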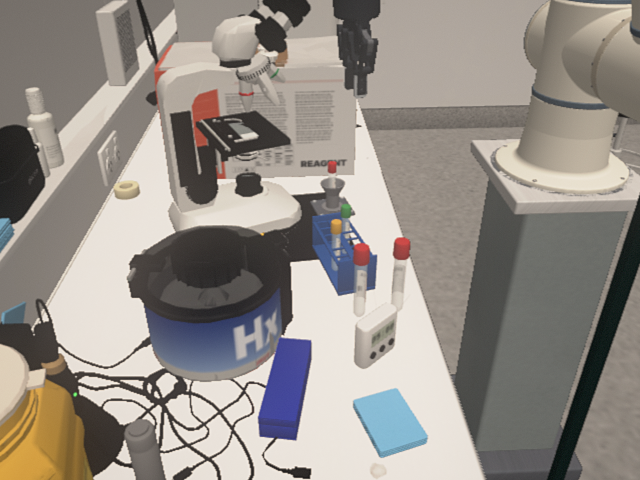

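Run:
```python
from h import *
x,e=tri([ray('scene',428.6,201),ray('side',331.8,166.1)]);print(x,e)
# fraction check: same method on red in rack gave z .0863 for true mid .085
for n in('scene','side'):
    p=cams.camera_params(n);print(n,[np.round(proj(p,np.array([.508,.170,z])),1).tolist() for z in(.056,.078,.087,.096,.105)])
```

```text
[0.50863845 0.17005967 0.08819127] [np.float64(0.001827991472382788), np.float64(0.0018279914723828203)]
scene [[427.5, 215.5], [428.6, 205.1], [429.1, 200.8], [429.6, 196.4], [430.1, 192.0]]
side [[332.1, 183.0], [332.3, 172.2], [332.3, 167.7], [332.4, 163.1], [332.4, 158.6]]
```

The stopper's middle triangulates to z = 0.088, against 0.087 when seated, so the tube is all the way down. Handing in.

```bash
python3 -c "
from h import *
print(bot.finish_job())"
```

```text
the job is handed in; nothing more can be done
None
```

The small red-stoppered tube is out of the rack and standing in the grey holder. I let go of it, moved the gripper clear and handed the job in at about 15 s.

- **Seating:** two cameras put the middle of its stopper at (0.509, 0.170, 0.088). A tube that is all the way down would have it at height 0.087.
- **Forces:** the readings I took, after each call, stayed within about 2 N.
- **Other things:** the green and yellow tubes still stand in the rack where they were. The two larger red tubes and the pot measure the same as at the start. I checked the timer only by eye, and it looked unmoved.
- **Disagreements:**
  - The wrist and fixed views first differed by about 3–4 mm on the holder's y position (0.1675 against 0.171). I corrected this by eye, with the tube's bottom already in the funnel, before lowering it.
  - In the last check the two fixed cameras' lines of sight missed each other by a few millimetres, more than the 2 mm calibration.
  - The colour mask missed the green stopper in the last side view, but the scene and wrist views found it and it is visible in that picture.

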